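# Put the hair trimmer on its charging dock

### The arm

A 6-joint arm with a two-finger parallel gripper is mounted at the origin on the work surface. World frame = base frame: x ahead of the robot, y to its left, z up, the work surface at z = 0. Lengths are in mm, angles in rad, forces in N, time in s.
With the tool pointing down it reaches from about 150 to 775 mm from the base axis. Payload 6.1 kg.
Tool frame: the origin (TCP) lies at the very end of the fingers, on their centre line; the grasp point (between the pads) lies 19 mm behind it; x points along the fingers, y is the direction in which the jaws open and shut, and the axes are right-handed (so a half turn about x gives the same grasp; the last joint's range is limited). The gripper opens to 85 mm and grips with 20 to 120 N. Pads are 22 mm wide; open, the fingers measure 114 mm over their backs; the gripper's body (76 mm by 85 mm) begins 54 mm behind the grasp point. The pads swing forward as they close: fully open they stand 13 mm farther back than shut.
Start: joints at [1.273, 0.126, -0.04, 1.405, 0, 1.571], TCP at [154.038, 501.877, 231.295] pointing down, gripper open.
Joint ranges: [-2.72, 2.72], [-0.95, 1.95], [-1.27, 1.35], [-1.78, 2.02], [-1.46, 1.47], [-3.14, 3.14]. Speed limits (rad/s): [2.39, 2.39, 3.01, 3.14, 3.14, 3.14].

### API

Orientations are given as a unit quaternion [w, x, y, z].
In Python, from workcell import manip gives the robot as it stands. The module is installed in compiled form; this text tells all that it offers.
- The arm moves only by the tool step_arm, never from a script. Its argument "deltas" is a list that holds one entry, the list of rows, each a list of 7 numbers: the shift along the tool's x, y, z in cm, then the turn, a rotation vector about the tool's x, y, z in rad, then the finger opening in cm, from 0 to 8.54. In form: [[[x, y, z, ax, ay, az, fingers], ...]]. A call has 1 to 20 rows; each row shifts and turns the commanded pose from where the row before left it, along the tool's axes as they then stand; what a row does not reach is not made up. A row lasts 1/8 s, in which the tool goes at most 62.5 mm and 10.7 degrees, less where a joint would pass 70% of its speed; a pose out of reach is approached as far as the arm can. A call with a gripper value outside its range is refused whole. The fingers move at their own pace and stop on an object; the grip force is fixed at half the most. Time passes only in rows, so rows that do not move let the fingers close. It gives the time, the measured TCP pose, the force and the opening at its end, in the units of the state.
- manip.read_state(): the state, without advancing time (a new reading comes with each control period).
- manip.snapshot(name): name is "side" or "top"; returns the picture (400x640x3 uint8, blue, green, red); there is no depth.
- manip.camera_model(name): a dict with "mtx" (3x3 intrinsics, pixels), "dist_coeffs" ([k1, k2, p1, p2, k3] as OpenCV has them; the pictures are not rectified), "extrinsics" (4x4, takes a point from camera to world coordinates). Camera axes: x right, y down, z forward; pixel columns grow to the right and rows downward; lengths in mm; the calibration is good to about 2 mm. A picture is of the moment at which its call begins. camera_model takes no time and is no camera call.
- manip.close_job(): hands the job in, once; it reports no verdict.
The state is a dict: "time_s": time; "qpos": joint angles; "joint_velocities": joint speeds; "joint_torque": joint torques, N m; "tool_pos": TCP position; "tcp_rot": TCP orientation; "wrist_force": force on the tool from outside, world axes, zero at the start; "ft_torque": the same for the moment, N m; "width": finger opening in mm.
Only numpy, scipy, OpenCV 4.12 (cv2) and the standard library are available. Lean on these libraries where they do the work, as an engineer would, in place of code of your own. Each camera call takes 0.05 s, during which the arm holds its last target.

### The job

On the salon counter, put the hair trimmer that has a raised spine down one side of its foot into the notched charging dock: turn it so that the spine goes into the slot in the dock's wall, seat it upright and fully home, and let go. Lower it in rather than dropping it, and leave the other trimmer, the one without a spine, standing where it is.

Things in the scene. Friction and masses are not known exactly. Their poses are not given: they have to be found in the camera images.
- trimmer_center (a point): Silver-grey hair trimmer to dock, upright, 112 mm tall. Point: on its axis, 56 mm above its underside; z up, x towards the spine. Foot 40 mm round (30 at the tapered bottom). Spine: rib on the foot's +x side, 12 mm wide, out to 36 mm from the axis, 4 to 45 mm above the underside. Grip 50 to 90 mm up: 34 mm wide in y, 30 in x; pinch the flat y sides 15 to 25 mm above this point.
- dock_seat (a point): Low grey charging dock, fixed; not the grey cup without a slot. Point: centre of the well's floor, 10 mm above the counter; z up, x out through the slot. Well 50 mm wide, 30 mm deep, wall 8 mm; slot 26 mm wide, down to the floor; base out to 60 mm. Seated: trimmer's x along this x, its centre point 56 mm above this one; 5 mm to spare all round, 13 degrees either way.
- plain_trimmer_center (a point): The other silver-grey trimmer, to be left standing: same 40 mm round foot but no spine, 100 mm tall, loose. Point: on its axis, 50 mm above its underside; z up.
Mind the look-alikes: they are no part of the job. What is shaped like the part that bears trimmer_center but red is not meant.

How it is judged:
By the outcome, as a careful person would: the job done as asked, in the order asked, and still so for the second after the job is handed in, with the robot touching nothing.
It also fails if it takes over 35 s, if anything falls off the work surface, if the arm or the gripper's body presses on something with over 40 N, if the wrist force passes 120 N, or if a joint passes its speed limit or range.

## Working session

There is one attempt and no reset: what is moved stays moved. The work goes in short steps, Python scripts to look and compute and a tool call to move; the robot and the scene stay as the last step left them, time stands still between calls to the robot, and variables do not carry over. Pictures are saved under pics/ and viewed, and the job is handed in when it is done.

Besides the shell and the picture viewer there is one more tool, called after "Emit:" as name(argument=value, ...) on one line, values as JSON. step_arm: Moves the arm, as the interface text tells. Its arguments: {"type":"object","properties":{"deltas":{"type":"array"}},"required":["deltas"]}

```bash
mkdir -p pics; python3 - <<'E'
from workcell import manip
import cv2,numpy as np
np.set_printoptions(precision=3,suppress=True)
for n in("side","top"):
    cv2.imwrite(f"pics/{n}0.png",manip.snapshot(n))
    m=manip.camera_model(n)
    for k in m: print(n,k,np.array(m[k]))
s=manip.read_state();print({k:np.round(s[k],3) for k in s})
E
```

```text
side mtx [[518.817   0.    318.762]
 [  0.    518.817 194.844]
 [  0.      0.      1.   ]]
side dist_coeffs [-0.166  0.     0.     0.     0.   ]
side extrinsics [[   0.891   -0.349    0.292  145.498]
 [  -0.454   -0.671    0.586 -640.479]
 [  -0.008   -0.654   -0.756  941.1  ]
 [   0.       0.       0.       1.   ]]
top mtx [[454.376   0.    324.792]
 [  0.    454.376 207.81 ]
 [  0.      0.      1.   ]]
top dist_coeffs [0.045 0.    0.    0.    0.   ]
top extrinsics [[   0.071   -0.968    0.24   241.957]
 [  -0.997   -0.071    0.011  -11.136]
 [   0.007   -0.24    -0.971 1081.638]
 [   0.       0.       0.       1.   ]]
{'time_s': np.float64(0.1), 'qpos': array([ 1.273,  0.126, -0.041,  1.405, -0.   ,  1.571]), 'joint_velocities': array([ 0.001, -0.001,  0.003,  0.   ,  0.   , -0.001]), 'joint_torque': array([ -0.001, -43.69 ,  35.361,   0.014,  -0.   ,  -0.   ]), 'tool_pos': array([153.952, 501.534, 230.593]), 'tcp_rot': array([ 0.699,  0.104,  0.699, -0.105]), 'wrist_force': array([-0.269, -0.064, -0.28 ]), 'ft_torque': array([-0.054, -0.044,  0.045]), 'width': np.float64(85.751)}
```

View pics/side0.png

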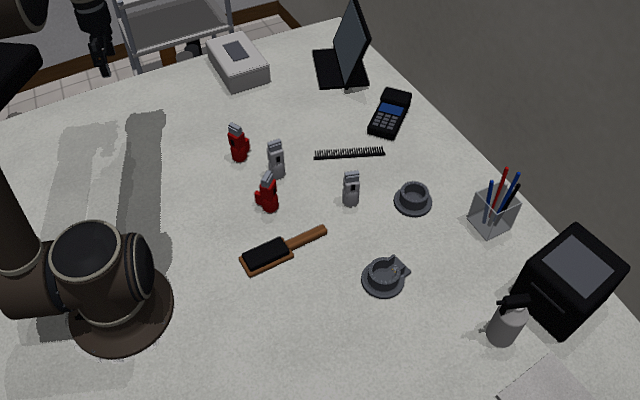

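View pics/top0.png

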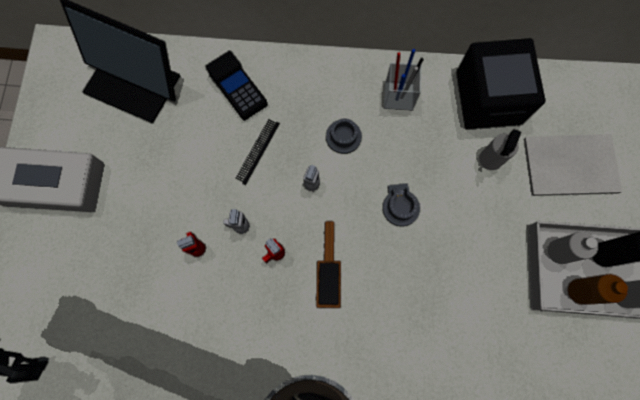

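Side view: silver trimmers at (276,160) and (350,188), red ones at (238,143) and (267,193), slotted dock at (385,275), and a plain cup at (413,198). Top view: silver at (237,221) and (312,179), red at (192,244) and (272,251), dock at (401,205), cup at (344,135). Next I'll take close crops of these.

```bash
python3 - <<'E'
import cv2,numpy as np
a=cv2.imread("pics/side0.png");b=cv2.imread("pics/top0.png")
f=lambda im,x,y,w,h:cv2.resize(im[y:y+h,x:x+w],(400,300),interpolation=cv2.INTER_CUBIC)
o=np.vstack([np.hstack([f(a,220,120,80,60+0),f(a,310,150,80,60)]),np.hstack([f(b,200,190,80,60),f(b,280,150,80,60)])])
cv2.imwrite("pics/crop1.png",np.clip(o*1.4,0,255).astype(np.uint8))
o=np.vstack([np.hstack([f(a,345,240,80,60),f(b,360,170,80,60)]),np.hstack([f(a,370,170,80,60),f(b,305,105,80,60)])])
cv2.imwrite("pics/crop2.png",np.clip(o*1.4,0,255).astype(np.uint8))
E
```

```text
(no output)
```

View pics/crop1.png

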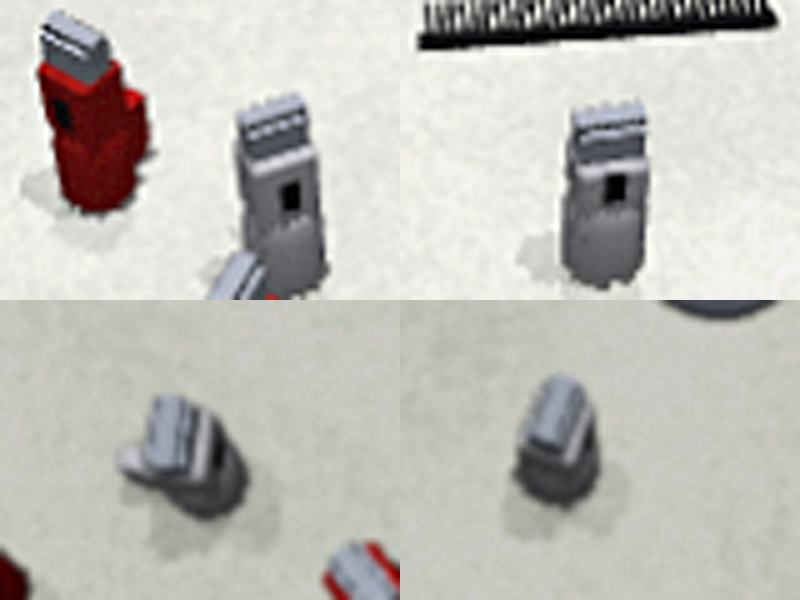

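View pics/crop2.png

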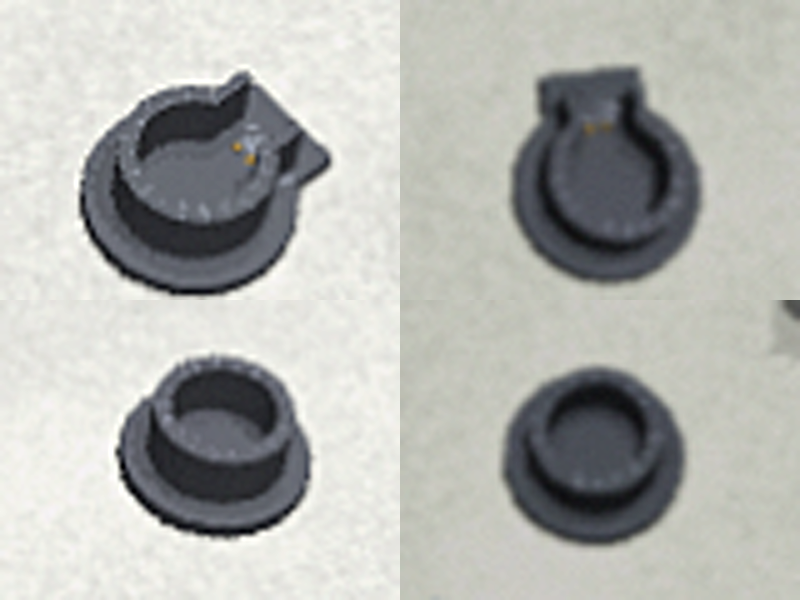

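The target is the silver trimmer at top (237,221): its spine shows at (225,222). The silver one at (312,179) has no spine. The slotted dock is at top (401,205) with its slot facing up in the picture. I'll fit the poses next.

```bash
cat > h.py <<'E'
import cv2,numpy as np
from workcell import manip
M={n:manip.camera_model(n) for n in("side","top")}
def proj(n,P):
    m=M[n];T=np.linalg.inv(np.array(m["extrinsics"]))
    return cv2.projectPoints(np.asarray(P,float).reshape(-1,3),cv2.Rodrigues(T[:3,:3])[0],T[:3,3],np.array(m["mtx"]),np.array(m["dist_coeffs"]))[0][:,0]
def ray(n,uv,z):
    m=M[n];E=np.array(m["extrinsics"])
    p=cv2.undistortPoints(np.array([[uv]],float),np.array(m["mtx"]),np.array(m["dist_coeffs"]))[0,0]
    d=E[:3,:3]@[p[0],p[1],1];o=E[:3,3];return o+d*(z-o[2])/d[2]
A=np.linspace(0,2*np.pi,48,endpoint=False)
def ring(r,z): return np.c_[r*np.cos(A),r*np.sin(A),0*A+z]
def box(x0,x1,y0,y1,z0,z1): return np.array([[x,y,z] for x in(x0,x1) for y in(y0,y1) for z in(z0,z1)],float)
def trim(spine=True,foot=50):
    p=[np.vstack([ring(15,0),ring(20,6),ring(20,foot-3)]),box(-15,15,-17,17,foot,90)]
    if spine:p.append(box(10,36,-6,6,4,45))
    return p
def dock(slot=True):
    p=[np.vstack([ring(44,0),ring(44,10)]),np.vstack([ring(33,10),ring(33,40)])]
    return p
def W(P,x,y,yaw,z=0):
    c,s=np.cos(yaw),np.sin(yaw);return P@np.array([[c,-s,0],[s,c,0],[0,0,1]]).T+[x,y,z]
def mask(n,parts,x,y,yaw,z=0,S=4):
    m=np.zeros((400*S,640*S),np.uint8)
    for P in parts:
        h=cv2.convexHull(((proj(n,W(P,x,y,yaw,z))+.5)*S-.5).round().astype(np.int32));cv2.fillConvexPoly(m,h,255)
    return m
def overlay(n,im,lst,crop,k=5,fn=None):
    x,y,w,h=crop;o=cv2.resize(im[y:y+h,x:x+w],None,fx=k,fy=k,interpolation=cv2.INTER_CUBIC)
    o=np.clip(o*1.3,0,255).astype(np.uint8)
    for parts,X,Y,yaw,z in lst:
        for P in parts:
            q=cv2.convexHull((((proj(n,W(P,X,Y,yaw,z))-[x,y])+.5)*k-.5).round().astype(np.int32))
            cv2.polylines(o,[q],True,(0,255,0),1)
    return o
E
python3 - <<'E'
from h import *
np.set_printoptions(precision=1,suppress=True)
print("trim foot bottom",ray("top",(241,227),10),ray("side",(278,174),10))
print("spine top", ray("top",(225,222),45))
print("dock",ray("top",(401,208),10),ray("side",(383,279),10))
print("chute end", ray("top",(400,185),20))
E
```

```text
trim foot bottom [445.  197.6  10. ] [446.3 187.5  10. ]
spine top [447.5 229.1  45. ]
dock [ 519.9 -184.    10. ] [ 518.1 -188.5   10. ]
chute end [ 574.9 -178.2   20. ]
```

```bash
cat > ov.py <<'E'
from h import *
import sys
def show(t,d,fn,p=None):
    a=cv2.imread("pics/side0.png");b=cv2.imread("pics/top0.png")
    T=trim()+[box(-9,9,-14,14,90,112)]
    D=[ring(44,0),ring(25,40),ring(33,40),box(33,60,-21,21,0,10)]
    o=np.vstack([np.hstack([overlay("side",a,[(T,*t,0)],(240,130,80,60)),overlay("top",b,[(T,*t,0)],(200,190,80,60))]),
     np.hstack([overlay("side",a,[(D,*d,0)],(345,240,80,60)),overlay("top",b,[(D,*d,0)],(360,170,80,60))])])
    cv2.imwrite(fn,o)
if __name__=="__main__":
    v=[float(x) for x in sys.argv[2:]]
    show((v[0],v[1],np.radians(v[2])),(v[3],v[4],np.radians(v[5])),sys.argv[1])
E
python3 ov.py pics/ov1.png 445 193 86 519 -186 8
```

```text
(no output)
```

View pics/ov1.png

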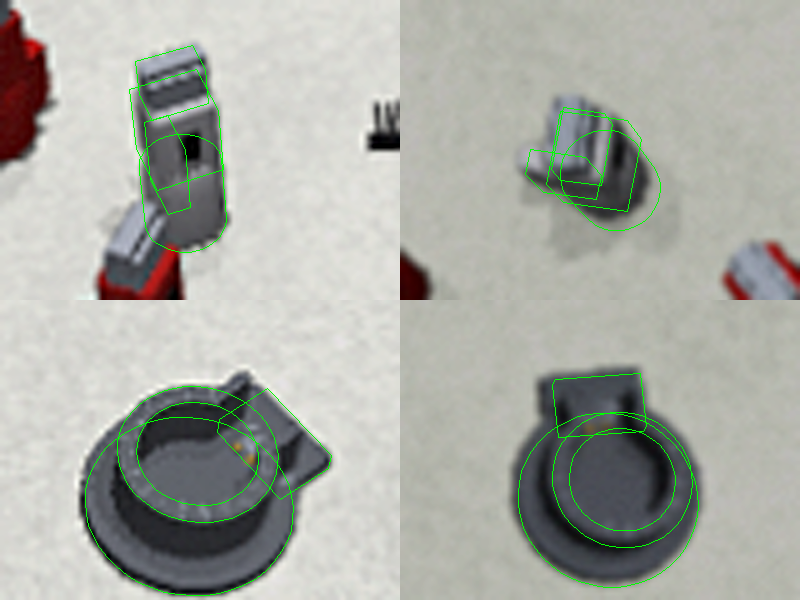

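```bash
cat > fit.py <<'E'
from h import *
from scipy.optimize import minimize,differential_evolution
ims={"side":cv2.imread("pics/side0.png"),"top":cv2.imread("pics/top0.png")}
def seg(n,c,thr,S=4):
    x,y,w,h=c;g=cv2.resize(ims[n],None,fx=S,fy=S,interpolation=cv2.INTER_CUBIC)
    L=cv2.cvtColor(g,cv2.COLOR_BGR2GRAY).astype(int)
    return g,L
def sub(m,c,S=4): x,y,w,h=c;return m[y*S:(y+h)*S,x*S:(x+w)*S]
T0=trim()
def tparts(hw,hx0,hx1): return T0+[box(hx0,hx1,-hw,hw,90,112)]
D=[np.vstack([ring(44,0),ring(44,8)]),np.vstack([ring(33,10),ring(33,40)]),box(25,60,-20,20,0,10)]
if __name__=="__main__":
    for n,c in(("side",(345,240,80,60)),("top",(360,170,80,60)),("side",(255,130,45,60)),("top",(215,200,45,45))):
        g,L=seg(n,c,0);l=sub(L,c);print(n,c,np.percentile(l,[2,10,30,50,90]))
E
python3 fit.py
python3 - <<'E'
from fit import *
g,L=seg("top",None,0)
l=L[200*4:245*4:4,215*4:260*4:4]
for r in l[::2]: print(' '.join('%3d'%v for v in r[::2]))
hs=cv2.cvtColor(ims["top"],cv2.COLOR_BGR2HSV)
E
```

```text
side (345, 240, 80, 60) [ 28.  50.  84. 164. 171.]
top (360, 170, 80, 60) [ 23.  54. 134. 139. 143.]
side (255, 130, 45, 60) [ 29.  61. 134. 165. 170.]
top (215, 200, 45, 45) [ 40.  67. 125. 138. 142.]Traceback (most recent call last):
  File "<stdin>", line 2, in <module>
  File "fit.py", line 5, in seg
    x,y,w,h=c;g=cv2.resize(ims[n],None,fx=S,fy=S,interpolation=cv2.INTER_CUBIC)
    ^^^^^^^
TypeError: cannot unpack non-iterable NoneType object
```

```bash
python3 - <<'E'
from fit import *
out=[]
for n,c in(("side",(255,130,80,60)),("top",(200,190,80,60)),("side",(345,240,80,60)),("top",(360,170,80,60))):
    x,y,w,h=c;i=ims[n][y:y+h,x:x+w].astype(float)
    g=i.mean(2);br=(i[...,0]-i[...,2])
    print(n,np.percentile(br,[2,20,50,80,98]))
    out.append(np.hstack([cv2.resize(np.clip(v,0,255).astype(np.uint8),None,fx=5,fy=5,interpolation=cv2.INTER_NEAREST) for v in(128+8*br,g*1.3)]))
cv2.imwrite("pics/ch.png",cv2.resize(np.vstack(out[:2]),(800,600)))
E
```

```text
side [-15.02  -5.    -4.    -2.    12.  ]
top [-13.02  -7.    -6.    -5.    15.  ]
side [-6. -5. -4.  7. 10.]
top [-8. -7. -6.  5. 10.]
```

View pics/ch.png

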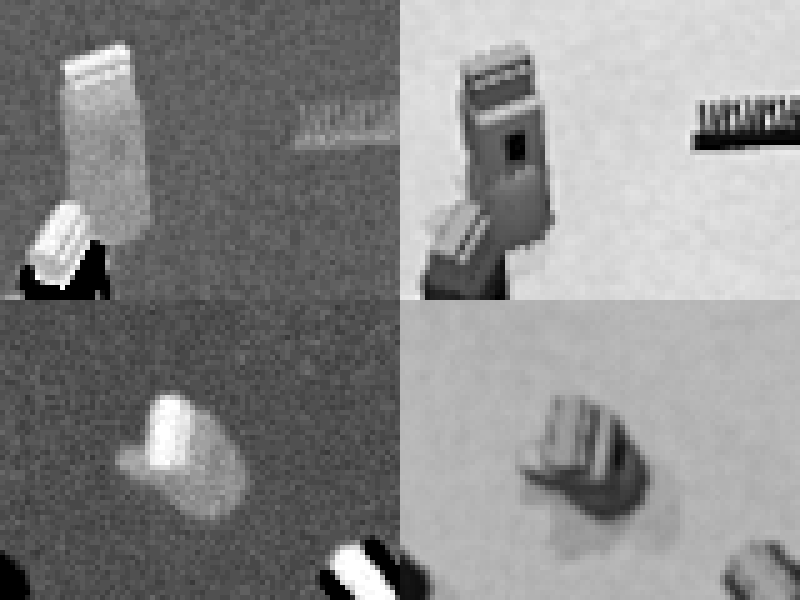

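```bash
cat >> fit.py <<'E'
def prep(n,c,thr,S=4,ims=ims):
    x,y,w,h=c;i=cv2.resize(ims[n].astype(np.float32),None,fx=S,fy=S,interpolation=cv2.INTER_LINEAR)
    br=cv2.GaussianBlur(i[...,0]-i[...,2],(0,0),2.5)
    head=cv2.dilate((br>9.5).astype(np.uint8),np.ones((9,9)))
    red=cv2.dilate((br<-11).astype(np.uint8),np.ones((9,9)))
    return sub(br,c)>thr,sub(head|red,c)>0
def fit(obs,parts,x0,bnd,z=0,S=4):
    def cost(p):
        t=0
        for n,c,m,ig in obs:
            q=sub(mask(n,parts,p[0],p[1],p[2],z),c)>0
            t+=((q!=m)&~ig).sum()/(q|m).sum()
        return t
    best=None
    for k in range(4):
        rng=np.random.default_rng(k)
        s=np.array(x0)+ (0 if k==0 else rng.normal(0,1,3)*np.array(bnd)/3)
        r=minimize(cost,s,method="Nelder-Mead",options=dict(initial_simplex=s+np.vstack([np.zeros(3),np.diag(bnd)]),xatol=.02,fatol=1e-5))
        if best is None or r.fun<best.fun:best=r
    return best.x,best.fun
E
cat > run1.py <<'E'
from fit import *
np.set_printoptions(precision=2,suppress=True)
f=lambda r:(r[0][:2].round(1),np.degrees(r[0][2]).round(1),round(r[1],3))
cs=[("side",(255,130,45,60)),("top",(210,195,50,45))]
ob=[(n,c,*prep(n,c,0)) for n,c in cs]
P=[p for p in trim()]
for o in([ob[0]],[ob[1]],ob): print("trim",f(fit(o,P,(445,193,1.5),(8,8,.3))))
cs=[("side",(345,240,80,60)),("top",(375,170,55,60))]
ob=[(n,c,*prep(n,c,0)) for n,c in cs]
ob=[(n,c,m,np.zeros_like(m)) for n,c,m,i in ob]
for o in([ob[0]],[ob[1]],ob): print("dock",f(fit(o,D,(519,-186,.1),(8,8,.3))))
E
python3 run1.py
```

```text
trim (array([447.4, 197.4]), np.float64(74.8), np.float64(0.054))
trim (array([449.8, 200.3]), np.float64(80.4), np.float64(0.153))
trim (array([448.7, 200.4]), np.float64(77.1), np.float64(0.225))
dock (array([ 518.6, -185.4]), np.float64(6.5), np.float64(0.061))
dock (array([ 522.2, -184.7]), np.float64(11.8), np.float64(0.062))
dock (array([ 521.6, -185. ]), np.float64(8.2), np.float64(0.164))
```

```bash
python3 ov.py pics/ov2.png 448.7 199.5 77 520.5 -185 8
```

```text
(no output)
```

View pics/ov2.png

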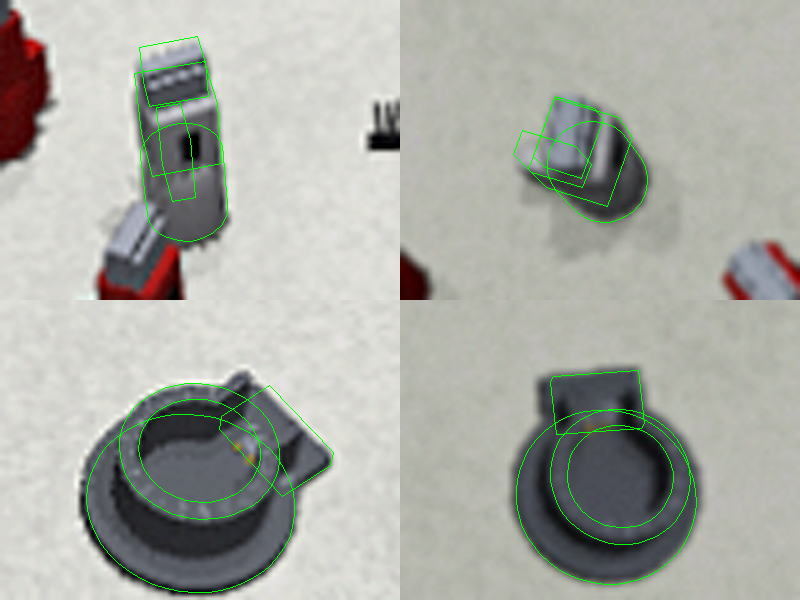

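```bash
sed -i 's/    return sub(br,c)>thr,sub(head|red,c)>0/    g=i.mean(2)\n    return (sub(br,c)>thr)|(sub(g,c)<75),sub(head|red,c)>0/' fit.py
cat > run2.py <<'E'
from fit import *
f=lambda r:(r[0][:2].round(1),np.degrees(r[0][2]).round(1),round(r[1],3))
cs=[("side",(255,130,45,60)),("top",(210,195,50,45))]
ob=[(n,c,*prep(n,c,0)) for n,c in cs]
for o in([ob[0]],[ob[1]],ob): print("trim",f(fit(o,trim(),(447,196,1.5),(8,8,.3))))
cs=[("side",(345,240,80,60)),("top",(375,170,55,60))]
ob2=[(n,c,*prep(n,c,0)) for n,c in cs]
ob2=[(n,c,m,np.zeros_like(m)) for n,c,m,i in ob2]
for hw in(18,21):
  for hz in(10,20,40):
    D[2]=box(25,60,-hw,hw,0,hz)
    print(hw,hz,[f(fit(o,D,(519,-186,.1),(8,8,.3))) for o in([ob2[0]],[ob2[1]])])
E
python3 run2.py
```

```text
trim (array([447. , 196.6]), np.float64(74.8), np.float64(0.046))
trim (array([449.1, 199.1]), np.float64(82.7), np.float64(0.089))
trim (array([448.6, 199. ]), np.float64(80.3), np.float64(0.152))
18 10 [(array([ 518.6, -185.3]), np.float64(4.2), np.float64(0.064)), (array([ 521.8, -184.7]), np.float64(11.2), np.float64(0.064))]
18 20 [(array([ 518. , -185.3]), np.float64(4.2), np.float64(0.076)), (array([ 521.6, -184.8]), np.float64(15.1), np.float64(0.065))]
18 40 [(array([ 517.9, -185.2]), np.float64(3.7), np.float64(0.112)), (array([ 521.6, -184.6]), np.float64(17.2), np.float64(0.079))]
21 10 [(array([ 518.6, -185.2]), np.float64(7.4), np.float64(0.056)), (array([ 521.9, -184.9]), np.float64(10.6), np.float64(0.048))]
21 20 [(array([ 518.1, -185.2]), np.float64(6.6), np.float64(0.071)), (array([ 521.5, -184.7]), np.float64(12.8), np.float64(0.052))]
21 40 [(array([ 517.9, -185.1]), np.float64(5.7), np.float64(0.114)), (array([ 521.6, -185. ]), np.float64(15.9), np.float64(0.074))]
```

```bash
cat >> h.py <<'E'
from scipy.spatial.transform import Rotation as R
def st():
    s=manip.read_state();w,x,y,z=s["tcp_rot"];r=R.from_quat([x,y,z,w])
    return s,np.array(s["tool_pos"]),r
def report(target=None,jaw=None):
    """target xyz mm, jaw: world angle(deg) of tool y; prints the move in tool cm / rad"""
    s,p,r=st();m=r.as_matrix()
    print("t",round(s["time_s"],2),"p",p.round(1),"q",np.round(s["qpos"],3),"F",np.round(s["wrist_force"],1),"w",round(s["width"],1))
    print("tool x",m[:,0].round(3),"y",m[:,1].round(3),"jaw deg",round(np.degrees(np.arctan2(m[1,1],m[0,1])),2))
    if target is not None:
        g=np.radians(jaw);Y=np.array([np.cos(g),np.sin(g),0]);X=np.array([0,0,-1.]);Z=np.cross(X,Y)
        G=np.c_[X,Y,Z]
        print("shift in current tool axes cm",(m.T@(np.array(target)-p)/10).round(2),"rotvec tool",(r.inv()*R.from_matrix(G)).as_rotvec().round(4),
         "shift in target tool axes",(G.T@(np.array(target)-p)/10).round(2))
E
python3 - <<'E'
from h import *
report((448,198,231),-7);report((448,198,231),173)
print(ray("top",(274,256),0),ray("top",(196,250),0),ray("top",(313,186),0))
E
```

```text
t 0.1 p [154.  501.5 230.6] q [ 1.273  0.126 -0.041  1.405 -0.     1.571] F [-0.3 -0.1 -0.3] w 85.8
tool x [-0.    -0.001 -1.   ] y [ 0.293  0.956 -0.001] jaw deg 72.94
shift in current tool axes cm [-1.000e-02 -2.039e+01  3.702e+01] rotvec tool [1.3952e+00 1.0000e-03 1.2000e-03] shift in target tool axes [-0.04 32.88 26.54]
t 0.1 p [154.  501.5 230.6] q [ 1.273  0.126 -0.041  1.405 -0.     1.571] F [-0.3 -0.1 -0.3] w 85.8
tool x [-0.    -0.001 -1.   ] y [ 0.293  0.956 -0.001] jaw deg 72.94
shift in current tool axes cm [-1.000e-02 -2.039e+01  3.702e+01] rotvec tool [-1.7464e+00 -1.3000e-03  1.1000e-03] shift in target tool axes [ -0.04 -32.88 -26.54]
[382.43609983 113.13536031   0.        ] [383.66611192 299.521669     0.        ] [562.85567555  33.89497678   0.        ]
```

Emit:
step_arm(deltas=[[[0,-1.7,3.085,0,0,0,8.5],[0,-1.7,3.085,0,0,0,8.5],[0,-1.7,3.085,0,0,0,8.5],[0,-1.7,3.085,0,0,0,8.5],[0,-1.7,3.085,0,0,0,8.5],[0,-1.7,3.085,0,0,0,8.5],[0,-1.7,3.085,0,0,0,8.5],[0,-1.7,3.085,0,0,0,8.5],[0,-1.7,3.085,0,0,0,8.5],[0,-1.7,3.085,0,0,0,8.5],[0,-1.7,3.085,0,0,0,8.5],[0,-1.7,3.085,0,0,0,8.5],[0,0,0,0.174,0,0,8.5],[0,0,0,0.174,0,0,8.5],[0,0,0,0.174,0,0,8.5],[0,0,0,0.174,0,0,8.5],[0,0,0,0.174,0,0,8.5],[0,0,0,0.174,0,0,8.5],[0,0,0,0.174,0,0,8.5],[0,0,0,0.174,0,0,8.5]]])

```text
time_s: 2.6
tool_pos: [447.9, 198.1, 230.9]
tcp_rot: [-0.468, -0.53, -0.468, 0.531]
wrist_force: [-0.0, -0.4, -0.4]
width: 84.9
```

```bash
python3 - <<'E'
from h import *
report((448,198,150),-7)
cv2.imwrite("pics/side1.png",manip.snapshot("side"));cv2.imwrite("pics/top1.png",manip.snapshot("top"))
a=cv2.imread("pics/side1.png")[60:240,200:400];b=cv2.imread("pics/top1.png")[120:300,150:350]
cv2.imwrite("pics/v1.png",cv2.resize(np.hstack([a,b]),(800,360)))
E
```

```text
t 2.6 p [447.9 198.1 230.9] q [ 0.417  0.06  -0.114  1.398  0.     2.112] F [-0.  -0.4 -0.4] w 84.9
tool x [-0.001 -0.    -1.   ] y [ 0.992 -0.124 -0.001] jaw deg -7.15
shift in current tool axes cm [8.09 0.02 0.01] rotvec tool [-0.0026  0.0005  0.0008] shift in target tool axes [8.09 0.02 0.01]
```

View pics/v1.png

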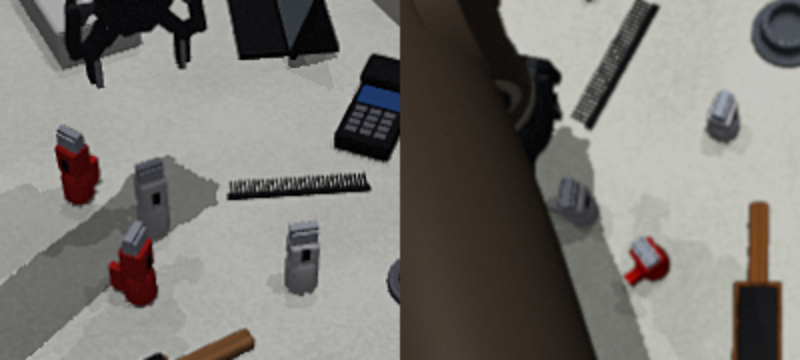

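The side view shows the open gripper centred over the silver trimmer, whose head is at about (238,143) full-frame. Nothing sits under the fingers, so I'm descending.

Emit:
step_arm(deltas=[[[1.9,0,0,0,0,0,8.5],[1.9,0,0,0,0,0,8.5],[1.9,0,0,0,0,0,8.5],[1.9,0,0,0,0,0,8.5],[1.9,0,0,0,0,0,8.5],[1.9,0,0,0,0,0,8.5],[1.5,0,0,0,0,0,8.5],[1.5,0,0,0,0,0,8.5],[1.0,0,0,0,0,0,8.5],[1.0,0,0,0,0,0,8.5],[1.0,0,0,0,0,0,8.5],[0,0,0,0,0,0,8.5]]])

```text
time_s: 4.2
tool_pos: [447.6, 198.0, 56.6]
tcp_rot: [-0.469, -0.528, -0.47, 0.529]
wrist_force: [-0.5, 0.2, -1.4]
width: 85.2
```

```bash
python3 - <<'E'
from h import *
report((448,198,54),-7)
cv2.imwrite("pics/side2.png",manip.snapshot("side"))
a=cv2.imread("pics/side2.png")[80:200,220:340]
cv2.imwrite("pics/v2.png",cv2.resize(a,(600,600),interpolation=cv2.INTER_CUBIC))
E
```

```text
t 4.2 p [447.6 198.   56.6] q [ 0.417  0.122 -0.434  1.016 -0.     2.106] F [-0.5  0.2 -1.4] w 85.2
tool x [-0.001 -0.001 -1.   ] y [ 0.993 -0.119 -0.001] jaw deg -6.81
shift in current tool axes cm [ 0.26  0.04 -0.  ] rotvec tool [0.0033 0.0007 0.0011] shift in target tool axes [ 0.26  0.04 -0.  ]
```

View pics/v2.png

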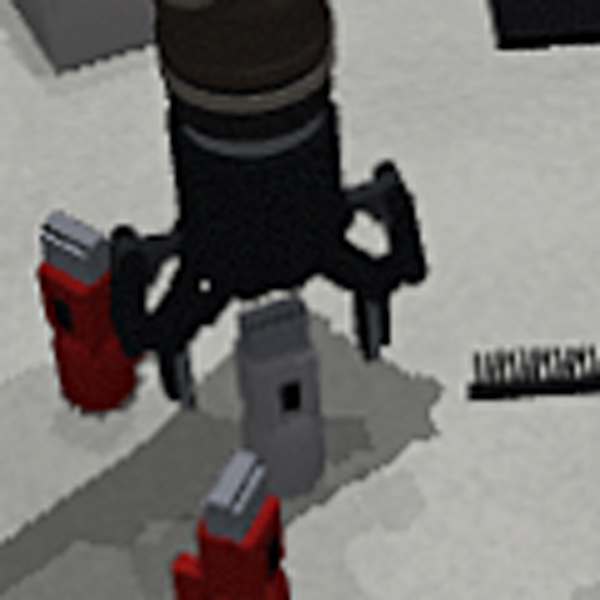

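The fingers straddle the trimmer evenly, with tips at (185,405) and (370,355) and the grip at (278,380) in the crop. Closing now.

Emit:
step_arm(deltas=[[[0.25,0,0,0,0,0,8.5],[0,0,0,0,0,0,5.0],[0,0,0,0,0,0,4.2],[0,0,0,0,0,0,3.6],[0,0,0,0,0,0,3.0],[0,0,0,0,0,0,2.0],[0,0,0,0,0,0,2.0],[0,0,0,0,0,0,2.0],[0,0,0,0,0,0,2.0]]])

```text
time_s: 5.38
tool_pos: [448.3, 198.4, 55.2]
tcp_rot: [0.469, 0.529, 0.469, -0.529]
wrist_force: [-2.0, 0.5, 5.3]
width: 34.1
```

```bash
python3 - <<'E'
from h import *
report()
cv2.imwrite("pics/side3.png",manip.snapshot("side"))
a=cv2.imread("pics/side3.png")[80:200,220:340]
cv2.imwrite("pics/v3.png",cv2.resize(a,(600,600),interpolation=cv2.INTER_CUBIC))
E
```

```text
t 5.38 p [448.3 198.4  55.2] q [ 0.417  0.123 -0.437  1.011  0.     2.106] F [-2.   0.5  5.3] w 34.1
tool x [ 0.001  0.    -1.   ] y [ 0.993 -0.119  0.   ] jaw deg -6.82
```

View pics/v3.png

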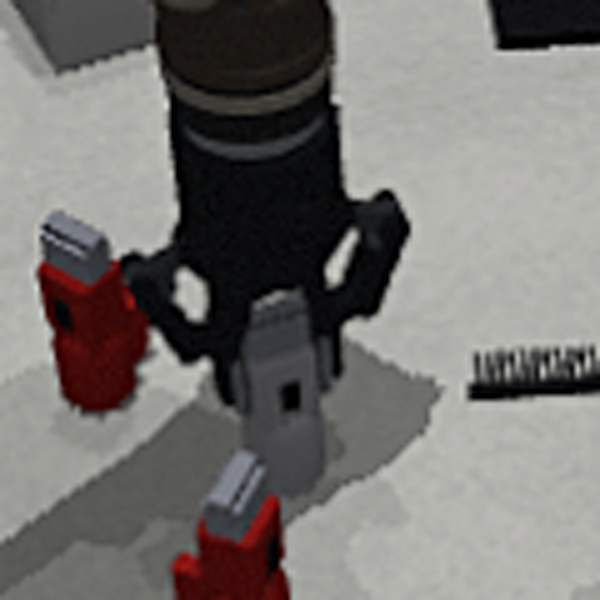

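The grip holds at 34.1 mm, so it is on the flats and the trimmer is still upright. Lifting, then turning by about 74°.

Emit:
step_arm(deltas=[[[-0.5,0,0,0,0,0,2.0],[-1.0,0,0,0,0,0,2.0],[-1.5,0,0,0,0,0,2.0],[-2.0,0,0,0,0,0,2.0],[-2.0,0,0,0,0,0,2.0],[-2.0,0,0,0,0,0,2.0],[-2.0,0,0,0,0,0,2.0],[-1.5,0,0,0,0,0,2.0],[-0.5,0,0,0,0,0,2.0],[0,0,0,0.13,0,0,2.0],[0,0,0,0.13,0,0,2.0],[0,0,0,0.13,0,0,2.0],[0,0,0,0.13,0,0,2.0],[0,0,0,0.13,0,0,2.0],[0,0,0,0.13,0,0,2.0],[0,0,0,0.13,0,0,2.0],[0,0,0,0.13,0,0,2.0],[0,0,0,0.13,0,0,2.0],[0,0,0,0.13,0,0,2.0]]])

```text
time_s: 7.8
tool_pos: [467.4, 132.5, 184.3]
tcp_rot: [-0.067, -0.697, -0.105, 0.706]
wrist_force: [0.2, -0.2, -2.2]
width: 34.2
```

```bash
python3 - <<'E'
from h import *
report((520,-185,185),-81)
cv2.imwrite("pics/side4.png",manip.snapshot("side"))
a=cv2.imread("pics/side4.png")[40:220,200:440]
cv2.imwrite("pics/v4.png",cv2.resize(a,(800,600),interpolation=cv2.INTER_CUBIC))
E
```

```text
t 7.8 p [467.4 132.5 184.3] q [ 0.243  0.061 -0.216  1.3    0.054  3.141] F [ 0.2 -0.2 -2.2] w 34.2
tool x [-0.019  0.051 -0.999] y [ 0.241 -0.969 -0.054] jaw deg -76.01
shift in current tool axes cm [-1.78 32.02  2.58] rotvec tool [0.0872 0.0081 0.0535] shift in target tool axes [-0.07 32.18 -0.22]
```

View pics/v4.png

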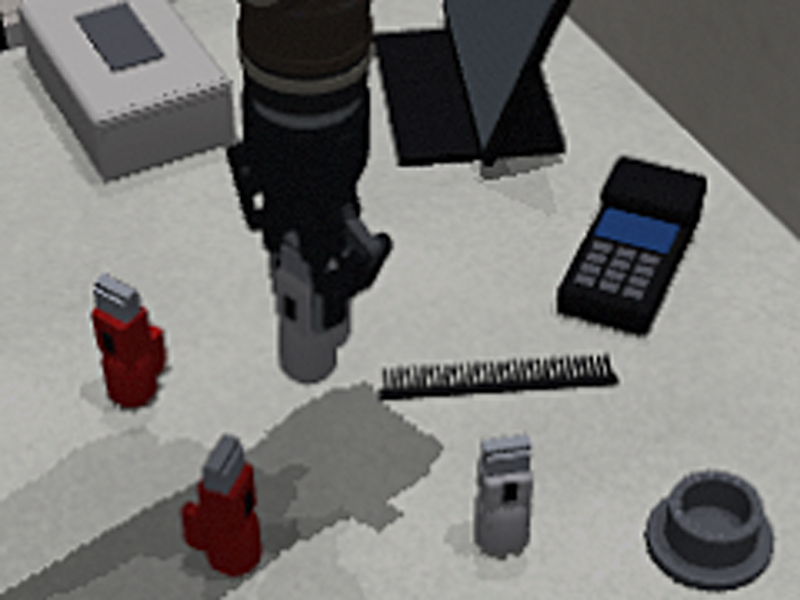

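Joint 6 hit its end stop, so the tool yawed and tilted by about 3° and moved to (467,132). It is still held and clear of everything. Moving toward the dock relieves joint 6, so I'll take small steps and re-check.

Emit:
step_arm(deltas=[[[0,1.5,0,0,0,0,2.0],[0,2.0,0,0,0,0,2.0],[0,2.5,0,0,0,0,2.0],[0,2.5,0,0,0,0,2.0]]])

```text
time_s: 8.35
tool_pos: [488.1, 50.1, 180.0]
tcp_rot: [-0.069, -0.697, -0.106, 0.706]
wrist_force: [-0.0, -0.1, -3.3]
width: 34.3
```

```bash
python3 - <<'E'
from h import *
report((520,-185,185),-81)
E
```

```text
t 8.35 p [488.1  50.1 180. ] q [ 0.071  0.078 -0.206  1.301  0.051  2.965] F [-0.  -0.1 -3.3] w 34.3
tool x [-0.018  0.05  -0.999] y [ 0.244 -0.968 -0.053] jaw deg -75.83
shift in current tool axes cm [-1.73 23.51  2.67] rotvec tool [0.0903 0.0076 0.0527] shift in target tool axes [-0.5  23.71  0.53]
```

Emit:
step_arm(deltas=[[[0,0,0,0.045,0.004,0.026,2.0],[0,0,0,0.045,0.004,0.027,2.0],[-0.1,1.5,0,0,0,0,2.0],[-0.1,3.0,0.1,0,0,0,2.0],[0,3.0,0.1,0,0,0,2.0],[0,3.0,0.1,0,0,0,2.0],[0,3.0,0.1,0,0,0,2.0],[0,3.0,0.1,0,0,0,2.0],[0,3.0,0,0,0,0,2.0],[0,2.5,0,0,0,0,2.0],[0,1.2,0,0,0,0,2.0],[0,0.4,0,0,0,0,2.0],[0,0,0,0,0,0,2.0]]])

```text
time_s: 9.98
tool_pos: [519.6, -183.1, 182.2]
tcp_rot: [0.055, 0.705, 0.055, -0.705]
wrist_force: [-0.3, 0.6, -2.6]
width: 34.2
```

```bash
python3 - <<'E'
from h import *
report((520,-185,130),-81)
E
```

```text
t 9.97 p [ 519.6 -183.1  182.2] q [-3.390e-01  1.780e-01 -8.500e-02  1.307e+00  1.000e-03  2.647e+00] F [-0.3  0.6 -2.6] w 34.2
tool x [ 0.  0. -1.] y [ 0.155 -0.988 -0.   ] jaw deg -81.07
shift in current tool axes cm [ 5.22  0.19 -0.01] rotvec tool [-0.0011 -0.0005  0.0003] shift in target tool axes [ 5.22  0.19 -0.01]
```

Upright over the dock. I'll lower to about 20 mm above the wall and compare with the pictures.

Emit:
step_arm(deltas=[[[1.0,0,0,0,0,0,2.0],[1.5,0.1,0,0,0,0,2.0],[1.5,0.1,0,0,0,0,2.0],[1.5,0,0,0,0,0,2.0],[0.7,0,0,0,0,0,2.0],[0,0,0,0,0,0,2.0]]])

```text
time_s: 10.72
tool_pos: [519.7, -185.2, 119.6]
tcp_rot: [-0.055, -0.705, -0.055, 0.705]
wrist_force: [-0.1, 0.8, -2.2]
width: 34.6
```

```bash
python3 - <<'E'
from h import *
report((520,-185,120),-81)
s,p,r=st()
ims={}
for n in("side","top"):
    ims[n]=manip.snapshot(n);cv2.imwrite(f"pics/{n}5.png",ims[n])
yaw=np.radians(9);z=p[2]-55.2
D=[ring(44,0),ring(25,40),ring(33,40)]
L=[(trim(),p[0],p[1],yaw,z),(D,520,-185,yaw,0)]
o=[overlay("side",ims["side"],L,(325,200,80+20,100),4),overlay("top",ims["top"],L,(350,140,100,100),4)]
o2=[overlay("side",ims["side"],[],(325,200,80+20,100),4),overlay("top",ims["top"],[],(350,140,100,100),4)]
cv2.imwrite("pics/v5.png",np.hstack(o));cv2.imwrite("pics/v5b.png",np.hstack(o2))
E
```

```text
t 10.72 p [ 519.7 -185.2  119.6] q [-0.343  0.199 -0.198  1.174  0.     2.644] F [-0.1  0.8 -2.2] w 34.6
tool x [-0.  0. -1.] y [ 0.155 -0.988 -0.   ] jaw deg -81.09
shift in current tool axes cm [-0.04 -0.02 -0.03] rotvec tool [-0.0016  0.0003  0.0005] shift in target tool axes [-0.04 -0.02 -0.03]
```

View pics/v5.png

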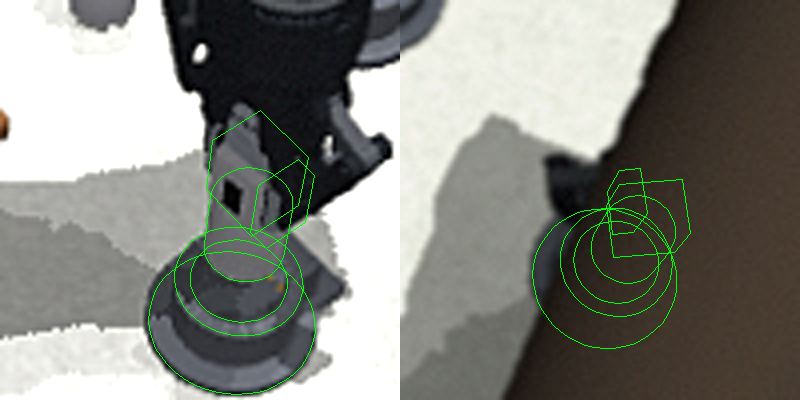

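View pics/v5b.png

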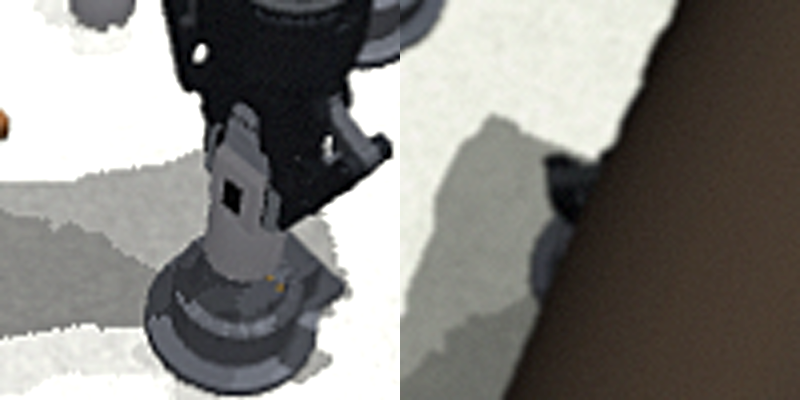

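```bash
python3 - <<'E'
from h import *
im=cv2.imread("pics/side5.png");yaw=np.radians(8.9);z=64.4
F=[np.vstack([ring(15,0),ring(20,6)]),np.vstack([ring(20,6),ring(20,45)]),box(-15,15,-17,17,50,90),box(19,36,-6,6,4,45)]
c=(360,215,50,75)
o=[overlay("side",im,L,c,8) for L in([(F,519.7,-185.2,yaw,z)],[])]
cv2.imwrite("pics/v6.png",np.hstack(o))
E
```

```text
(no output)
```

View pics/v6.png

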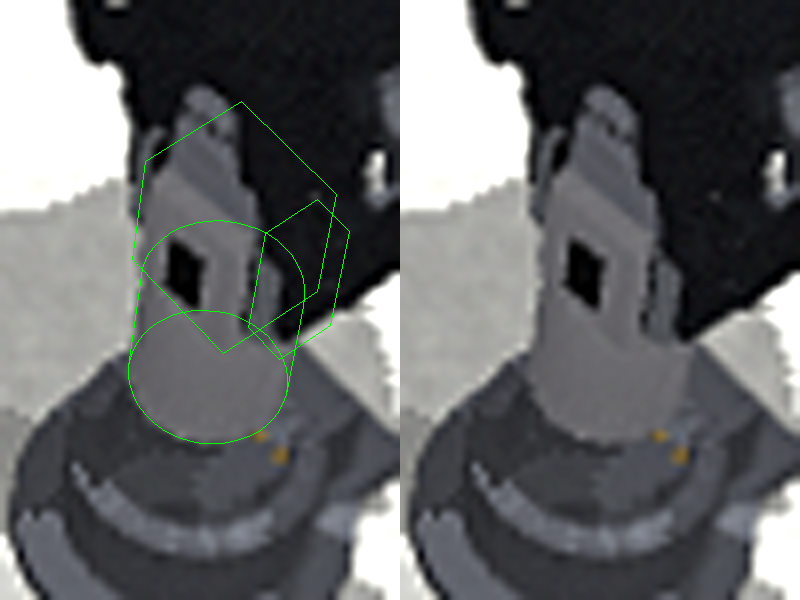

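```bash
python3 - <<'E'
from h import *
im=cv2.imread("pics/side5.png")
c=(375,225,40,50)
yaw=np.radians(8.9);z=64.4
F=[box(19,36,-6,6,4,45)]
o=[overlay("side",im,L,c,10) for L in([(F,519.7,-185.2,yaw,z)],[])]
o=np.hstack(o).astype(float);o=255*(o/255)**.6
cv2.imwrite("pics/v7.png",o.astype(np.uint8))
E
```

```text
(no output)
```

View pics/v7.png

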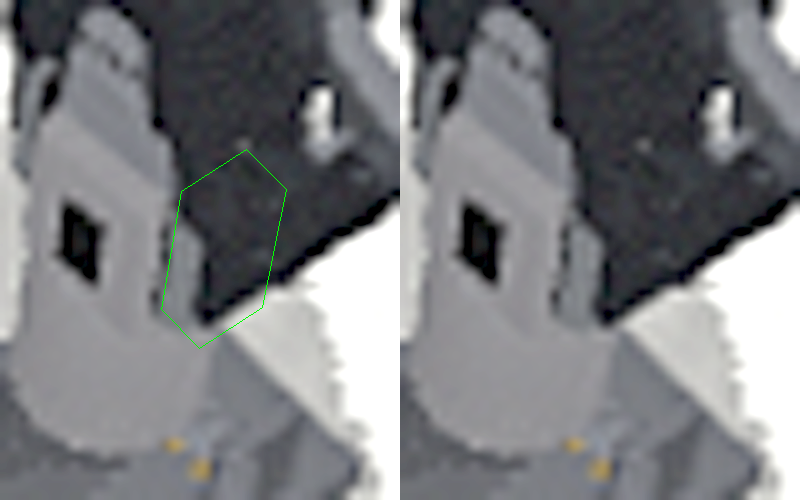

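```bash
python3 - <<'E'
from h import *
im=cv2.imread("pics/side4.png")
p=np.array([467.4,132.5,184.3]);q=[-0.067,-0.697,-0.105,0.706]
r=R.from_quat([q[1],q[2],q[3],q[0]]).as_matrix()
# trimmer axes: z=-toolx, y=-tooly? jaw -76 => trimmer x = jaw+90
tx=np.cross(r[:,1],-r[:,0])*-1
ty=-r[:,1];tz=-r[:,0];tx=np.cross(ty,tz)
print(tx,tz)
G=np.c_[tx,ty,tz]
def xf(P): return (P-[0,0,55.2])@G.T+p
c=(275,100,50,60);k=8
def ov(parts):
    o=cv2.resize(im[c[1]:c[1]+c[3],c[0]:c[0]+c[2]],None,fx=k,fy=k,interpolation=cv2.INTER_CUBIC).astype(float)
    o=(255*(np.clip(o,0,255)/255)**.6).astype(np.uint8)
    for P in parts:
        h=cv2.convexHull(((proj("side",xf(P))-c[:2]+.5)*k-.5).round().astype(np.int32));cv2.polylines(o,[h],True,(0,255,0),1)
    return o
F=[np.vstack([ring(15,0),ring(20,6)]),np.vstack([ring(20,6),ring(20,45)]),box(-15,15,-17,17,50,90),box(19,36,-6,6,4,45)]
cv2.imwrite("pics/v8.png",np.hstack([ov(F),ov([])]))
E
```

```text
[ 0.97032785  0.24171625 -0.00609247] [ 0.01916762 -0.05177848  0.99847463]
```

View pics/v8.png

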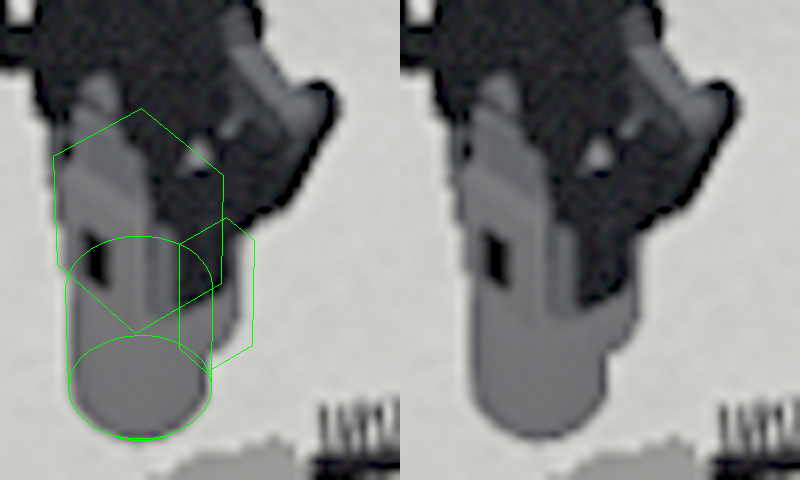

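At the earlier pose the spine shows to the right of the foot (crop 210–237, 290–350), on the slot side, and the foot outline fits the model within 1 mm. Lowering slowly while watching the force.

Emit:
step_arm(deltas=[[[0.6,0,0,0,0,0,2.0],[0.6,0,0,0,0,0,2.0],[0.6,0,0,0,0,0,2.0],[0.4,0,0,0,0,0,2.0],[0.4,0,0,0,0,0,2.0],[0.4,0,0,0,0,0,2.0],[0,0,0,0,0,0,2.0]]])

```text
time_s: 11.7
tool_pos: [519.9, -185.3, 90.0]
tcp_rot: [0.055, 0.705, 0.055, -0.705]
wrist_force: [0.0, -0.4, -1.6]
width: 34.4
```

```bash
python3 - <<'E'
from h import *
report((520,-185,66),-81)
im=manip.snapshot("side");cv2.imwrite("pics/side6.png",im)
cv2.imwrite("pics/v9.png",overlay("side",im,[],(335,205,100,100),6))
E
```

```text
t 11.7 p [ 519.9 -185.3   90. ] q [-0.342  0.213 -0.248  1.11   0.     2.644] F [ 0.  -0.4 -1.6] w 34.4
tool x [ 0.  0. -1.] y [ 0.155 -0.988 -0.   ] jaw deg -81.09
shift in current tool axes cm [ 2.4  -0.03 -0.01] rotvec tool [-0.0016 -0.0003  0.0002] shift in target tool axes [ 2.4  -0.03 -0.01]
```

View pics/v9.png

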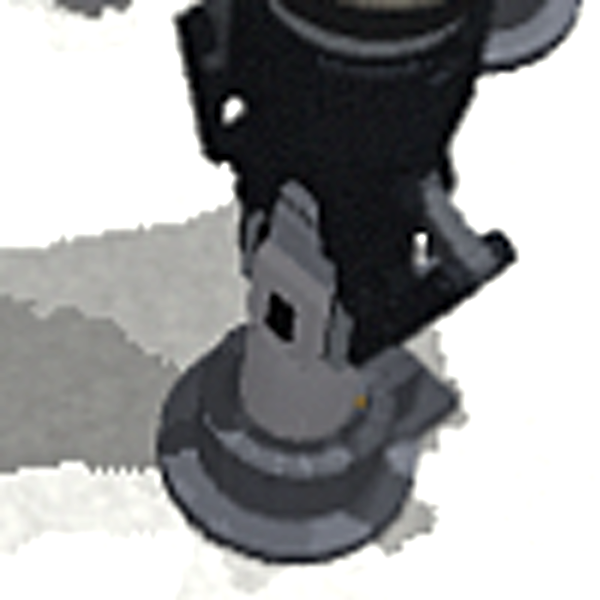

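The foot at (300,400) is just entering the well, centred and upright, with no contact force. Continuing down.

Emit:
step_arm(deltas=[[[0.3,0,0,0,0,0,2.0],[0.3,0,0,0,0,0,2.0],[0.3,0,0,0,0,0,2.0],[0.3,0,0,0,0,0,2.0],[0,0,0,0,0,0,2.0]]])

```text
time_s: 12.38
tool_pos: [519.9, -185.3, 78.0]
tcp_rot: [0.055, 0.705, 0.055, -0.705]
wrist_force: [0.6, -0.0, -2.1]
width: 34.4
```

Emit:
step_arm(deltas=[[[0.3,0,0,0,0,0,2.0],[0.3,0,0,0,0,0,2.0],[0.3,0,0,0,0,0,2.0],[0,0,0,0,0,0,2.0]]])

```text
time_s: 12.88
tool_pos: [519.9, -185.3, 69.0]
tcp_rot: [0.055, 0.705, 0.055, -0.705]
wrist_force: [-0.4, 0.2, -2.3]
width: 34.6
```

```bash
python3 - <<'E'
from h import *
report((520,-185,66),-81)
im=manip.snapshot("side");cv2.imwrite("pics/side7.png",im)
cv2.imwrite("pics/v10.png",overlay("side",im,[],(335,205,100,100),6))
E
```

```text
t 12.88 p [ 519.9 -185.3   69. ] q [-0.342  0.225 -0.281  1.065  0.     2.644] F [-0.4  0.2 -2.3] w 34.6
tool x [ 0.  0. -1.] y [ 0.155 -0.988 -0.   ] jaw deg -81.09
shift in current tool axes cm [ 0.3  -0.02 -0.01] rotvec tool [-0.0016 -0.0003  0.0002] shift in target tool axes [ 0.3  -0.02 -0.01]
```

View pics/v10.png

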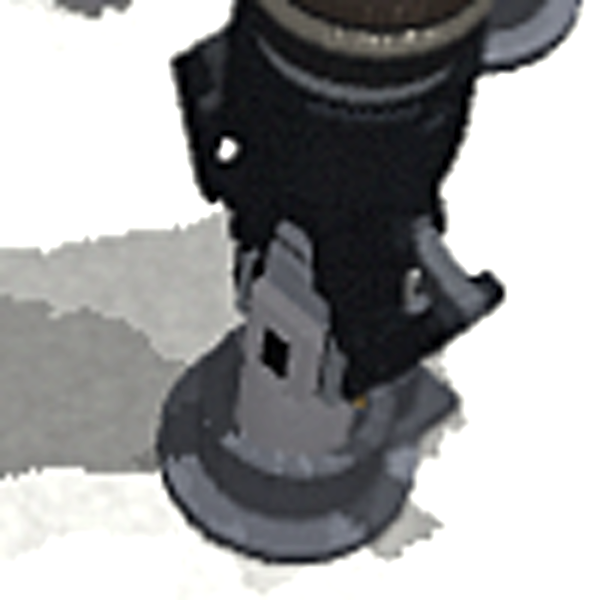

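The foot is deep in the well with no contact force. About 4 mm remain to the floor.

Emit:
step_arm(deltas=[[[0.15,0,0,0,0,0,2.0],[0.1,0,0,0,0,0,2.0],[0.1,0,0,0,0,0,2.0],[0,0,0,0,0,0,2.0]]])

```text
time_s: 13.42
tool_pos: [520.1, -185.4, 65.7]
tcp_rot: [0.055, 0.705, 0.055, -0.705]
wrist_force: [-0.5, -0.1, -2.7]
width: 34.3
```

Emit:
step_arm(deltas=[[[0.05,0,0,0,0,0,2.0],[0.05,0,0,0,0,0,2.0],[0,0,0,0,0,0,2.0]]])

```text
time_s: 13.8
tool_pos: [520.3, -185.4, 65.3]
tcp_rot: [0.055, 0.705, 0.055, -0.704]
wrist_force: [-0.9, 0.8, 2.2]
width: 34.3
```

Contact came at TCP z = 65.3, against a predicted floor value of 65.2, with only about 5 N added. Releasing gently, then retreating straight up.

Emit:
step_arm(deltas=[[[0,0,0,0,0,0,3.6],[0,0,0,0,0,0,4.2],[0,0,0,0,0,0,5.0],[0,0,0,0,0,0,6.5],[0,0,0,0,0,0,8.5],[0,0,0,0,0,0,8.5],[0,0,0,0,0,0,8.5],[0,0,0,0,0,0,8.5]]])

```text
time_s: 14.8
tool_pos: [520.1, -185.3, 64.8]
tcp_rot: [0.055, 0.705, 0.055, -0.705]
wrist_force: [0.3, 0.2, -0.4]
width: 85.2
```

```bash
python3 - <<'E'
from h import *
report()
im=manip.snapshot("side");cv2.imwrite("pics/side8.png",im)
cv2.imwrite("pics/v11.png",overlay("side",im,[],(335,205,100,100),6))
E
```

```text
t 14.8 p [ 520.1 -185.3   64.8] q [-0.342  0.227 -0.287  1.056  0.     2.644] F [ 0.3  0.2 -0.4] w 85.2
tool x [ 0.001  0.    -1.   ] y [ 0.155 -0.988  0.   ] jaw deg -81.09
```

View pics/v11.png

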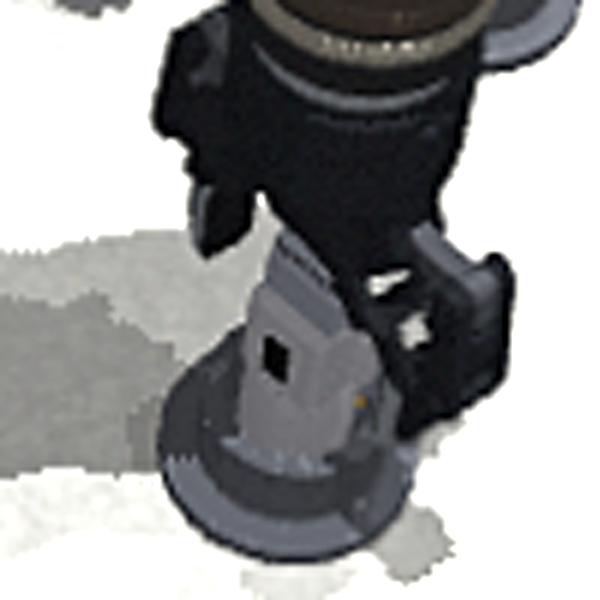

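The trimmer at (295,370) stands upright on its own, with its spine at (350,370) in the slot and the fingers clear. Backing straight up, then away.

Emit:
step_arm(deltas=[[[-0.5,0,0,0,0,0,8.5],[-1.0,0,0,0,0,0,8.5],[-1.5,0,0,0,0,0,8.5],[-2.0,0,0,0,0,0,8.5],[-2.5,0,0,0,0,0,8.5],[-2.5,0,0,0,0,0,8.5],[-2.5,0,0,0,0,0,8.5],[-2.5,0,0,0,0,0,8.5],[-1.5,-2.5,-2.0,0,0,0,8.5],[0,-3.5,-2.0,0,0,0,8.5],[0,-3.5,-2.0,0,0,0,8.5],[0,-3.5,-2.0,0,0,0,8.5],[0,-3.5,-2.0,0,0,0,8.5],[0,-3.5,-2.0,0,0,0,8.5],[0,-3.5,-2.0,0,0,0,8.5],[0,0,0,0,0,0,8.5]]])

```text
time_s: 16.85
tool_pos: [622.5, 70.9, 230.4]
tcp_rot: [0.056, 0.705, 0.056, -0.704]
wrist_force: [0.0, -0.4, 0.7]
width: 85.4
```

```bash
python3 - <<'E'
from h import *
report()
ims={n:manip.snapshot(n) for n in("side","top")}
for n in ims: cv2.imwrite(f"pics/{n}9.png",ims[n])
T=trim()
L=[(T,520,-185,np.radians(9),10)]
o=[np.hstack([overlay("side",ims["side"],l,(335,215,100,75),4),overlay("top",ims["top"],l,(355,150,100,75),4)]) for l in(L,[])]
cv2.imwrite("pics/v12.png",np.vstack(o))
E
```

```text
t 16.85 p [622.5  70.9 230.4] q [0.113 0.323 0.206 1.453 0.    3.096] F [ 0.  -0.4  0.7] w 85.4
tool x [ 0.001  0.    -1.   ] y [ 0.158 -0.987 -0.   ] jaw deg -80.89
```

View pics/v12.png

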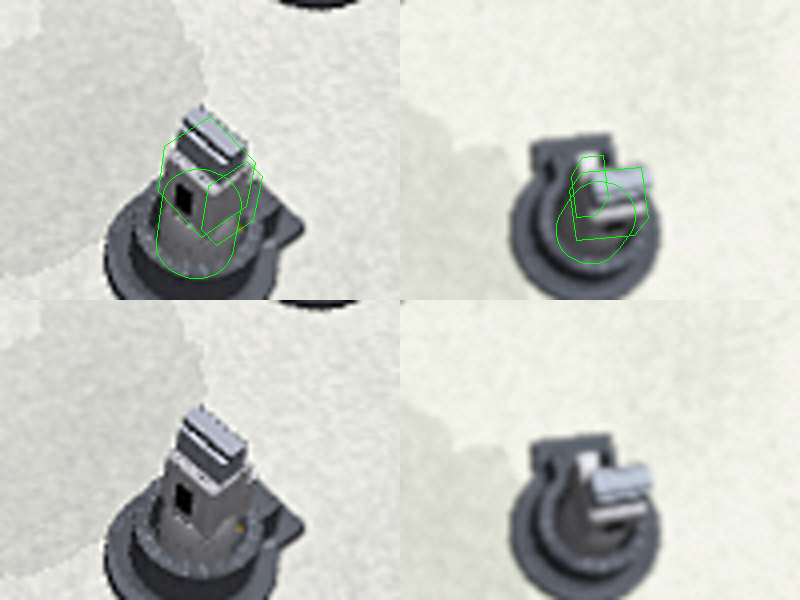

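View pics/side9.png

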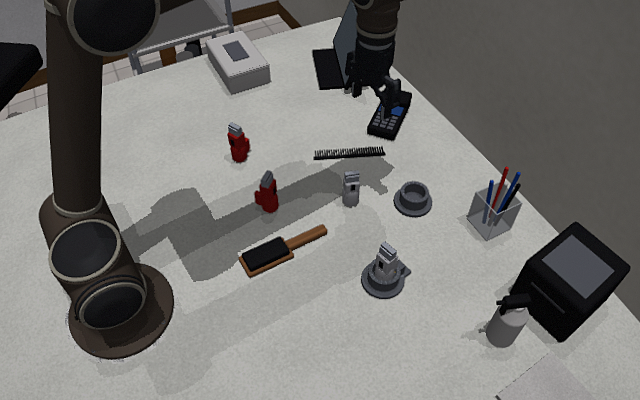

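The overlay of the seated pose matches in the side view. In the top view the model sits about 1–2 px off, which is the known disagreement between the two cameras. The spine lies between the slot cheeks, and the plain trimmer is still at (350,188). Handing in.

```bash
python3 - <<'E'
from workcell import manip
print(manip.close_job())
E
```

```text
the job is handed in; nothing more can be done
None
```

I docked the silver trimmer with the spine. I gripped it on its flat sides, turned it by about 74°, lowered it into the notched dock with the spine in the slot, let go and backed away. The job was handed in at 16.9 s.

**Seating:** It touched the well floor at TCP z = 65.3 mm, against 65.2 mm expected. The force change at contact was about 5 N. The last pictures show it upright with the spine between the slot's cheeks, and the plain trimmer still in its place.

**What went wrong or disagreed:**
- **Joint 6:** It reached its range end (3.141 rad) while I turned the held trimmer near its pick-up spot. The tool was pulled about 65 mm sideways and tilted about 3° in clear air. I straightened it before going over the dock.
- **Cameras:** The two differed by about 3 mm on the dock's position and about 4° on its yaw. I aimed in between, inside the 5 mm and 13° allowed.
- **Top view:** It was blocked by the arm during the insertion, so I guided that by the side view and the measured force.

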